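# Index and lock the model turntable

## Task

On the desk a house model stands on a round plywood turntable. Push on the turntable's dowels to turn it until the notch in its rim stands opposite the locking bolt, then push the bolt by its upright tab into the notch until it snaps fully home. Do not press on the model, and leave the flask, the tumbler and the tape roll where they are.

Things in the scene. Friction and masses are not known exactly. Their poses are not given: they have to be found in the camera images.
- centre (a point): Centre of the disc's top face, 40 mm above the desk, on its upright axis. Plain plywood, 260 mm across, 18 mm thick; turns without limit either way, light friction (under 1 N at a dowel), coasts a little. Four upright wooden dowels, 12 mm thick, 40 mm tall (tops 80 mm above the desk), stand on it 112 mm from the axis, at 45 and 135 degrees either side of the notch.
- notch (a point): Middle of the mouth of the one notch in the disc's rim, 130 mm from the axis, at the height of the disc's top face; it turns with the disc. The notch is 30 mm wide and 22 mm deep (radially), through the full thickness.
- index (a point): Fixed point where the bolt's centre line crosses the disc's edge, 130 mm from the axis, 40 mm above the desk: the notch's middle must come here. Bolt and guide lie outward of it on the line from centre through index. The guide is an aluminium block 46 mm wide, 142 to 166 mm from the axis, its top 46 mm above the desk.
- disc (a joint): Turning angle of the disc, rad, growing counter-clockwise seen from above. At 0 (or any whole number of turns) the notch is opposite the bolt.
- bolt (a joint): Travel of the steel bolt towards the disc's axis, m: 0 back, 0.030 fully home. Bar 16 mm wide with a round nose, 16 mm outside the disc's edge when back. With the notch more than about 7 mm off, the nose butts on the rim at about 0.016. From 0.014 to 0.022 a spring detent resists with 3 to 5 N; past about 0.024 it snaps the bolt on to its stop and holds it.
- tab (a point): Point on the upright steel tab on the bolt, 55 mm above the desk, mid-thickness. Tab: 36 mm wide across the bolt, 10 mm thick along it, top 73 mm above the desk; 205 mm from the disc's axis with the bolt back, 175 mm home. Push its outer face towards the disc. Around it lies only the flat foot, at most 20 mm high, ending 240 mm from the axis.
- model: House model of wood and card glued on the middle of the disc; origin at the centre of its underside on the disc's top face. Footprint 95 by 88 mm, up to 40 mm tall (80 mm above the desk). Delicate: not to be pressed on.
- flask_mid (a point): Bystander: dark steel drinking flask, 66 mm across and 170 mm tall, standing; point at its middle, 85 mm up.
- tumbler_mid (a point): Bystander: glass tumbler, 72 mm across and 85 mm tall, standing; point at its middle, 42 mm up.
- tape_mid (a point): Bystander: roll of brown tape lying flat, 90 mm across and 24 mm high; point at its middle, 12 mm up.

How it is judged:
By the outcome, as a careful person would: the job done as asked, in the order asked, and still so for the second after the job is handed in, with the robot touching nothing.
It also fails if it takes over 64 s, if anything falls off the work surface, if the arm or the gripper's body presses on something with over 40 N, if the wrist force passes 120 N, or if a joint passes its speed limit or range.

## Robot

A 7-joint arm with a two-finger parallel gripper is mounted at the origin on the work surface. World frame = base frame: x ahead of the robot, y to its left, z up, the work surface at z = 0. Lengths are in mm, angles in rad, forces in N, time in s.
With the tool pointing down it reaches from about 400 to 875 mm from the base axis. Payload 4.4 kg.
Tool frame: the origin (TCP) lies at the very end of the fingers, on their centre line; the grasp point (between the pads) lies 19 mm behind it; z points along the fingers, y is the line along which they close (so a half turn about z gives the same grasp; the last joint's range is limited). The gripper opens to 85 mm and grips with 20 to 120 N. Pads are 22 mm wide; open, the fingers measure 114 mm over their backs; the gripper's body (76 mm by 85 mm) begins 54 mm behind the grasp point. The pads swing forward as they close: fully open they stand 13 mm farther back than shut.
Start: joints at [-1.239, 0.628, 0.038, 1.517, -0.027, 0.996, -0.02], TCP at [251.782, 599.269, 231.313] pointing down, gripper open.
Joint ranges: [-3.06, 3.06], [-0.37, 2.12], [-1.25, 1.32], [0.18, 2.47], [-1.1, 4.24], [0.23, 1.98], [-2.94, 2.94]. Speed limits (rad/s): [2.57, 2.57, 3.14, 3.14, 3.14, 3.14, 3.14].

## Interface

Orientations are given as [roll, pitch, yaw] about the fixed x, y, z axes, in that order (R = Rz(yaw) Ry(pitch) Rx(roll)).
In Python, from cell import ctrl gives the robot as it stands.
- The arm moves only by the tool step_arm, never from a script. Its argument "series" is a list that holds one entry, the list of rows, each a list of 7 numbers: the turn, a rotation vector about the tool's x, y, z as a fraction of full scale, then the shift along the tool's x, y, z as a fraction of full scale, then the closure, from 0 (fully open) to 1 (shut). In form: [[[ax, ay, az, tx, ty, tz, gripper], ...]]. A call has 1 to 12 rows; each row shifts and turns the commanded pose from where the row before left it, along the tool's axes as they then stand; what a row does not reach is not made up. Full scale, the value 1, is 150 mm for a shift and 45 degrees for a turn. A row lasts 1/10 s, in which the tool goes at most 50 mm and 8.59 degrees, less where a joint would pass 70% of its speed; a pose out of reach is approached as far as the arm can. A call with a number of a shift or a turn outside -1 to 1 is refused whole. A call with a gripper value outside its range is refused whole. The fingers move at their own pace and stop on an object; the grip force is fixed at half the most. Time passes only in rows, so rows that do not move let the fingers close. It gives the time, the measured TCP pose, the force, the opening and the grip force at its end, in the units of the state.
- ctrl.read_state(): the state, without advancing time (a new reading comes with each control period).
- ctrl.get_image(name): name is "scene" or "top"; returns a dict with "img" (420x560x3 uint8, red, green, blue), "fx", "fy", "cx", "cy" (pixels), "R" (3x3) and "t" (3): a world point X has camera coordinates R X + t. Camera axes: x right, y down, z forward; pixel columns grow to the right and rows downward; lengths in mm; the calibration is good to about 2 mm. A picture is of the moment at which its call begins. There is no depth.
- ctrl.finish_job(): hands the job in; it is judged then, once.
Trained networks look in a picture, given as the dict that the camera call returned (one of the last four; its "shot" number tells which), for a name from the list of things; names that differ only in an ending like _2 or _b are one class to them, and where a whole thing is asked for, a point or a joint stands for the part that bears it (a point fixed in the world has none). Each returns a list of dicts, best first, with "score" (0 to 1); they miss things now and then, are a little off and sometimes report something else, mostly with a low value. They report only what shows in the picture. A call takes as long as a camera call.
- ctrl.recognise(picture, thing): "centre" ([column, row] in pixels, amid what is visible of it).
The state is a dict: "clock": time; "qpos": joint angles; "qd": joint speeds; "tau": joint torques, N m; "eef_pos": TCP position; "tool_rot": TCP orientation; "force": force on the tool from outside, world axes, zero at the start; "torque": the same for the moment, N m; "width": finger opening in mm; "gripper_force": force on a finger pad.
Only numpy, scipy, OpenCV 4.12 (cv2) and the standard library are available. Lean on these libraries where they do the work, as an engineer would, in place of code of your own. Each camera call takes 0.05 s, during which the arm holds its last target. There are 200 camera calls.

## Working session

There is one attempt and no reset: what is moved stays moved. The work goes in short steps, Python scripts to look and compute and a tool call to move; the robot and the scene stay as the last step left them, time stands still between calls to the robot, and variables do not carry over. Pictures are saved under pics/ and viewed, at most 10 in all, crops included, and the job is handed in when it is done.

Besides the shell and the picture viewer there is one more tool, called as name(argument=value, ...), one argument or row to a line, values as JSON. step_arm: Moves the arm, as the interface text tells. Shift numbers are shares of 150 mm and turn numbers shares of 45 degrees, none past 1 either way. Its arguments: {"type":"object","properties":{"series":{"type":"array","items":{"type":"array","items":{"type":"array","items":{"type":"number","minimum":-1,"maximum":1}}}}},"required":["series"]}

```bash
mkdir -p pics; cat > h.py <<'E'
from cell import ctrl
import numpy as np, cv2
def ray(im,p,z):
    R=np.array(im["R"]);t=np.array(im["t"])
    d=R.T@np.array([(p[0]-im["cx"])/im["fx"],(p[1]-im["cy"])/im["fy"],1]);c=-R.T@t
    return c+d*(z-c[2])/d[2]
def proj(im,X):
    c=np.array(im["R"])@np.array(X)+np.array(im["t"]);return im["fx"]*c[0]/c[2]+im["cx"],im["fy"]*c[1]/c[2]+im["cy"]
def save(im,n): cv2.imwrite("pics/"+n+".png",im["img"][:,:,::-1])
E
python3 - <<'E'
from h import *
Z=dict(centre=40,notch=40,index=40,tab=55,bolt=30,disc=40,model=60,flask_mid=85,tumbler_mid=42,tape_mid=12)
for n in("top","scene"):
    im=ctrl.get_image(n);save(im,n+"0")
    print(n,-np.array(im["R"]).T@im["t"])
    for k,z in Z.items():
        for r in ctrl.recognise(im,k)[:2]: print(k,np.round(r["centre"]),round(r["score"],2),ray(im,r["centre"],z).round())
s=ctrl.read_state();print(s["clock"],s["eef_pos"],s["tool_rot"],s["force"])
E
```

```text
top [461.63502759 111.2438457  956.42566739]
centre [271. 237.] 0.76 [550. 115.  40.]
notch [273. 237.] 0.9 [550. 111.  40.]
index [279. 240.] 0.82 [544.  96.  40.]
tab [356. 241.] 0.54 [538. -77.  55.]
bolt [356. 244.] 0.58 [533. -83.  30.]
disc [273. 238.] 0.96 [547. 111.  40.]
model [269. 238.] 0.97 [547. 119.  60.]
flask_mid [202. 152.] 0.85 [739. 270.  85.]
flask_mid [172. 216.] 0.39 [595. 334.  85.]
tumbler_mid [171. 211.] 0.92 [613. 347.  42.]
tape_mid [271. 159.] 0.93 [744. 113.  12.]
scene [1070.78562707  -74.71304354  819.71341037]
centre [274. 218.] 0.58 [573. 112.  40.]
notch [272. 216.] 0.59 [568. 111.  40.]
index [262. 223.] 0.72 [577.  81.  40.]
tab [191. 229.] 0.66 [544. -79.  55.]
bolt [192. 230.] 0.73 [531. -77.  30.]
disc [269. 214.] 0.68 [559. 105.  40.]
model [272. 211.] 0.68 [566. 110.  60.]
flask_mid [371. 251.] 0.85 [757. 264.  85.]
tumbler_mid [364. 194.] 0.55 [589. 347.  42.]
tape_mid [295. 274.] 0.64 [716. 108.  12.]
1.1 [251.76059881 599.27671671 231.33159555] [ 3.14155603e+00 -8.08000800e-05  2.74377396e+00] [ 0.6293358  -1.09583432 -0.22454822]
```

View pics/top0.png

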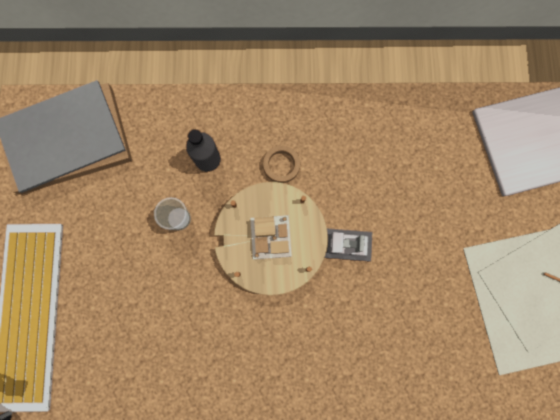

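View pics/scene0.png

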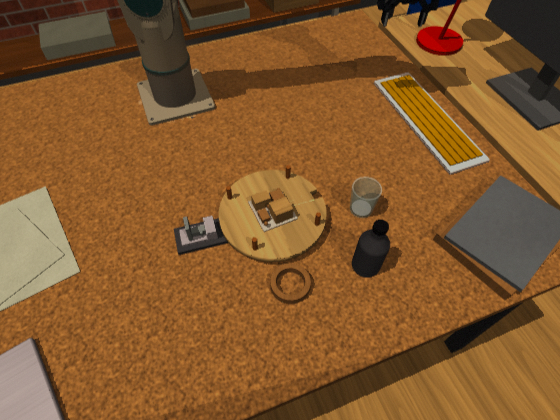

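The top view shows the disc centred near (271,238), with dowels at (233,205), (302,199), (308,268) and (237,275). The bolt is on the right at (350,244), and there is a possible notch at the left rim near (220,240). I'll zoom in to check the notch and fit the geometry.

```bash
python3 - <<'E'
from h import *
im=ctrl.get_image("top")
c=im["img"][170:310,195:385,::-1];cv2.imwrite("pics/c1.png",cv2.resize(c,None,fx=4,fy=4,interpolation=cv2.INTER_CUBIC))
print([ray(im,p,80).round() for p in((233.5,204.5),(303,198.5),(308.5,268),(237,274.5))])
# disc outline
g=cv2.cvtColor(im["img"],cv2.COLOR_RGB2HSV);
print(g[220,290],g[285,270],g[310,270])
print(proj(im,(550,112,40)), im["fx"])
E
```

```text
[array([620., 198.,  80.]), array([632.,  43.,  80.]), array([478.,  34.,  80.]), array([465., 190.,  80.])]
[ 22  75 197] [ 20  80 197] [ 15 113 171]
(np.float64(272.39366573572534), np.float64(237.07972874367567)) 399.1196699501422
```

View pics/c1.png

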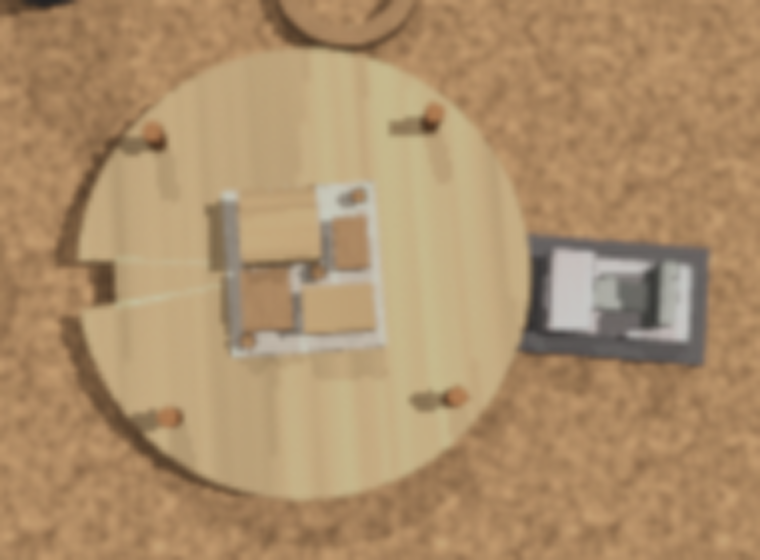

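step_arm(
  series=[
    [[0,0,-0.169,0,0,0,1],[0,0,-0.169,0,0,0,1],[0,0,-0.169,0,0,0,1],[0,0,0,-0.22,-0.24,0,1],[0,0,0,-0.22,-0.24,0,1],[0,0,0,-0.22,-0.24,0,1],[0,0,0,-0.22,-0.24,0,1],[0,0,0,-0.22,-0.24,0,1],[0,0,0,-0.22,-0.24,0,1],[0,0,0,-0.22,-0.24,0,1],[0,0,0,-0.22,-0.24,0,1],[0,0,0,-0.22,-0.24,0,1]],
  ],
)

```text
clock: 2.35
eef_pos: [550.2, 273.8, 231.5]
tool_rot: [3.141, 0.0, -3.141]
force: [0.2, 0.4, 0.0]
width: -0.0
gripper_force: 0.0
```

step_arm(
  series=[
    [[0,0,0,-0.22,-0.24,0,1],[0,0,0,-0.22,-0.24,0,1],[0,0,0,-0.22,-0.24,0,1],[0,0,0,0,0,0.3,1],[0,0,0,0,0,0.3,1],[0,0,0,0,0,0.3,1],[0,0,0,0,0,0.15,1],[0,0,0,0,0,0.14,1],[0,0,0,0,0,0,1]],
  ],
)

```text
clock: 3.25
eef_pos: [645.4, 166.7, 49.4]
tool_rot: [-3.14, -0.006, -3.141]
force: [-0.7, 0.9, -0.6]
width: -0.0
gripper_force: 0.0
```

```bash
python3 - <<'E'
from h import *
im=ctrl.get_image("top")
c=im["img"][150:310,195:385,::-1];cv2.imwrite("pics/c2.png",cv2.resize(c,None,fx=3.7,fy=3.7,interpolation=cv2.INTER_CUBIC))
E
```

```text
(no output)
```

View pics/c2.png

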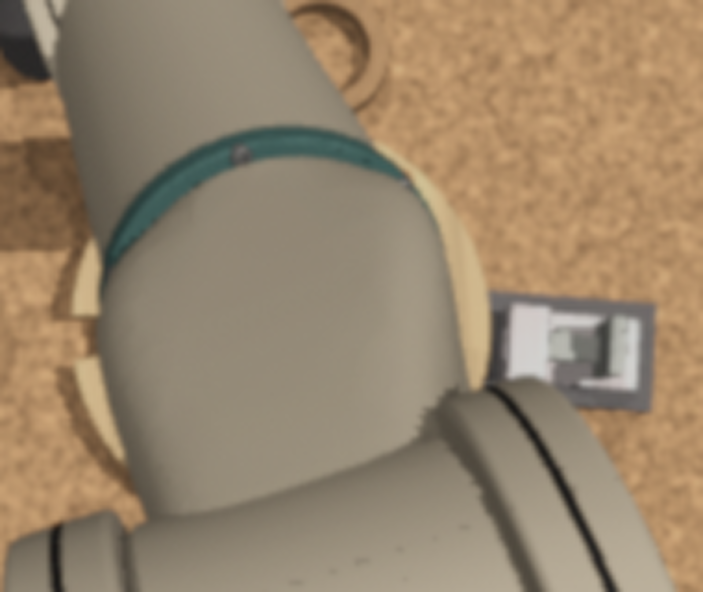

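The notch is still at the left, so the disc hasn't been disturbed, and the finger is down behind the dowel. Next I'll work out the arc.

```bash
cat > arc.py <<'E'
import numpy as np,sys
C=np.array([548.5,115.5])
def arc(p,angs,r=112):
    for a in angs:
        q=C+r*np.array([np.cos(np.radians(a)),np.sin(np.radians(a))]);d=q-p
        print(a,[0,0,0,round(-d[0]/150,3),round(d[1]/150,3),0,1]);p=p+np.array([round(-d[0]/150,3)*-150,round(d[1]/150,3)*150])
E
python3 -c "
from arc import *
arc(np.array([647.,166.]),[31,36,42,49,56,63,70,77,84,91,98,105,112,119,126,133,140,147,154,161,167,172,176,180])"
```

```text
31 [0, 0, 0, np.float64(0.017), np.float64(0.048), 0, 1]
36 [0, 0, 0, np.float64(0.036), np.float64(0.054), 0, 1]
42 [0, 0, 0, np.float64(0.049), np.float64(0.061), 0, 1]
49 [0, 0, 0, np.float64(0.065), np.float64(0.064), 0, 1]
56 [0, 0, 0, np.float64(0.072), np.float64(0.055), 0, 1]
63 [0, 0, 0, np.float64(0.079), np.float64(0.047), 0, 1]
70 [0, 0, 0, np.float64(0.083), np.float64(0.036), 0, 1]
77 [0, 0, 0, np.float64(0.088), np.float64(0.026), 0, 1]
84 [0, 0, 0, np.float64(0.09), np.float64(0.015), 0, 1]
91 [0, 0, 0, np.float64(0.091), np.float64(0.004), 0, 1]
98 [0, 0, 0, np.float64(0.091), np.float64(-0.007), 0, 1]
105 [0, 0, 0, np.float64(0.089), np.float64(-0.018), 0, 1]
112 [0, 0, 0, np.float64(0.086), np.float64(-0.029), 0, 1]
119 [0, 0, 0, np.float64(0.083), np.float64(-0.04), 0, 1]
126 [0, 0, 0, np.float64(0.077), np.float64(-0.049), 0, 1]
133 [0, 0, 0, np.float64(0.07), np.float64(-0.058), 0, 1]
140 [0, 0, 0, np.float64(0.063), np.float64(-0.066), 0, 1]
147 [0, 0, 0, np.float64(0.054), np.float64(-0.073), 0, 1]
154 [0, 0, 0, np.float64(0.045), np.float64(-0.079), 0, 1]
161 [0, 0, 0, np.float64(0.035), np.float64(-0.085), 0, 1]
167 [0, 0, 0, np.float64(0.021), np.float64(-0.075), 0, 1]
172 [0, 0, 0, np.float64(0.012), np.float64(-0.064), 0, 1]
176 [0, 0, 0, np.float64(0.006), np.float64(-0.052), 0, 1]
180 [0, 0, 0, np.float64(0.001), np.float64(-0.052), 0, 1]
```

step_arm(
  series=[
    [[0,0,0,0.017,0.048,0,1],[0,0,0,0.036,0.054,0,1],[0,0,0,0.049,0.061,0,1],[0,0,0,0.065,0.064,0,1],[0,0,0,0.072,0.055,0,1],[0,0,0,0.079,0.047,0,1],[0,0,0,0.083,0.036,0,1],[0,0,0,0.088,0.026,0,1],[0,0,0,0.09,0.015,0,1],[0,0,0,0.091,0.004,0,1],[0,0,0,0.091,-0.007,0,1],[0,0,0,0.089,-0.018,0,1]],
  ],
)

```text
clock: 4.5
eef_pos: [519.3, 225.5, 52.9]
tool_rot: [3.141, 0.0, -3.141]
force: [0.8, -0.3, 0.0]
width: -0.1
gripper_force: 0.4
```

step_arm(
  series=[
    [[0,0,0,0.086,-0.029,0,1],[0,0,0,0.083,-0.04,0,1],[0,0,0,0.077,-0.049,0,1],[0,0,0,0.07,-0.058,0,1],[0,0,0,0.063,-0.066,0,1],[0,0,0,0.054,-0.073,0,1],[0,0,0,0.045,-0.079,0,1],[0,0,0,0.035,-0.085,0,1],[0,0,0,0.021,-0.075,0,1],[0,0,0,0.012,-0.064,0,1],[0,0,0,0.006,-0.052,0,1],[0,0,0,0.001,-0.052,0,1]],
  ],
)

```text
clock: 5.7
eef_pos: [437.8, 116.3, 52.8]
tool_rot: [3.141, 0.0, -3.141]
force: [0.5, 0.9, -0.1]
width: -0.0
gripper_force: 0.3
```

```bash
python3 - <<'E'
from h import *
a=ctrl.get_image("top");b=ctrl.get_image("scene")
f=lambda i,r:cv2.resize(i["img"][r[0]:r[1],r[2]:r[3],::-1],(400,340),interpolation=cv2.INTER_CUBIC)
cv2.imwrite("pics/c3.png",np.hstack([f(a,(165,325,190,378)),f(b,(140,300,170,358))]))
E
```

```text
(no output)
```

View pics/c3.png

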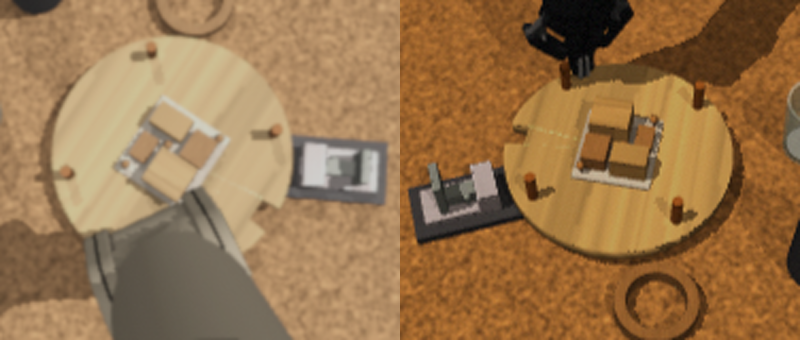

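The right half shows the notch at about (272,210), still some 35–40° short of the bolt. Three dowels are visible in the left half at (276,131), (151,48) and (65,172), and the finger is touching the fourth.

```bash
cat >> h.py <<'E'
C=np.array([548.5,115.5])
def dowels(im):
    """dark orange dowel tops by colour"""
    h=cv2.cvtColor(im["img"],cv2.COLOR_RGB2HSV).astype(int)
    m=((h[...,0]<14)&(h[...,1]>130)).astype(np.uint8)
    n,l,s,c=cv2.connectedComponentsWithStats(m)
    for i in range(1,n):
        X=ray(im,c[i],70)[:2]-C
        if 90<np.hypot(*X)<132 and s[i,4]>4: print("dowel",c[i].round(1),s[i,4],np.hypot(*X).round(),np.degrees(np.arctan2(X[1],X[0])).round(1)%360)
E
python3 - <<'E'
from h import *
im=ctrl.get_image("top");dowels(im)
for p in((276,131),(151,48),(65,172)):
    X=ray(im,(190+p[0]/2.128,165+p[1]/2.125),78)[:2]-C;print(np.hypot(*X),np.degrees(np.arctan2(X[1],X[0]))%360)
for p in ((330,169),):
    X=ray(im,(190+p[0]/2.128,165+p[1]/2.125),20)[:2]-C;print(np.hypot(*X),np.degrees(np.arctan2(X[1],X[0]))%360)
E
python3 -c "
from arc import *
arc(np.array([437.,115.5]),[183,187,191,195,199,202,204])"
```

```text
dowel [258.6 189.7] 7 110.0 14.1
dowel [317.9 224.9] 8 109.0 283.3
dowel [221.8 248.4] 5 112.0 103.2
110.5220295352071 280.43053115247164
111.76879081620113 10.908630723080316
112.49602283367918 100.53365887457232
174.87710476521366 264.80210318391147
183 [0, 0, 0, np.float64(0.002), np.float64(-0.039), 0, 1]
187 [0, 0, 0, np.float64(-0.004), np.float64(-0.052), 0, 1]
191 [0, 0, 0, np.float64(-0.008), np.float64(-0.051), 0, 1]
195 [0, 0, 0, np.float64(-0.012), np.float64(-0.051), 0, 1]
199 [0, 0, 0, np.float64(-0.015), np.float64(-0.05), 0, 1]
202 [0, 0, 0, np.float64(-0.014), np.float64(-0.037), 0, 1]
204 [0, 0, 0, np.float64(-0.01), np.float64(-0.024), 0, 1]
```

step_arm(
  series=[
    [[0,0,0,0.002,-0.039,0,1],[0,0,0,-0.004,-0.04,0,1],[0,0,0,-0.006,-0.04,0,1],[0,0,0,-0.008,-0.04,0,1],[0,0,0,-0.01,-0.04,0,1],[0,0,0,-0.012,-0.039,0,1],[0,0,0,-0.013,-0.037,0,1],[0,0,0,-0.01,-0.025,0,1],[0,0,0,-0.005,-0.012,0,1],[0,0,0,0,0,0,1],[0,0,0,0,0,0,1]],
  ],
)

```text
clock: 6.95
eef_pos: [447.3, 70.1, 52.8]
tool_rot: [3.141, -0.0, -3.141]
force: [-0.2, -0.2, -0.4]
width: 0.2
gripper_force: 0.0
```

```bash
python3 - <<'E'
from h import *
a=ctrl.get_image("top");dowels(a)
b=ctrl.get_image("scene");dowels(b)
f=lambda i,r:cv2.resize(i["img"][r[0]:r[1],r[2]:r[3],::-1],(400,400),interpolation=cv2.INTER_CUBIC)
cv2.imwrite("pics/c4.png",np.hstack([f(a,(200,290,290,380)),f(b,(180,270,170,260))]))
E
```

```text
dowel [241.8 197.7] 6 110.0 36.1
dowel [310.  207.8] 8 110.0 305.8
dowel [229.5 265.8] 11 112.0 124.9
dowel [256.2 162.8] 5 129.0 176.2
dowel [296.7 173.3] 55 108.0 123.5
dowel [231.6 175. ] 5 129.0 208.5
dowel [307.  176.5] 6 117.0 110.4
dowel [233.8 184.1] 58 106.0 218.0
dowel [313.  226.6] 49 117.0 32.6
dowel [244.3 238.6] 49 116.0 308.4
```

View pics/c4.png

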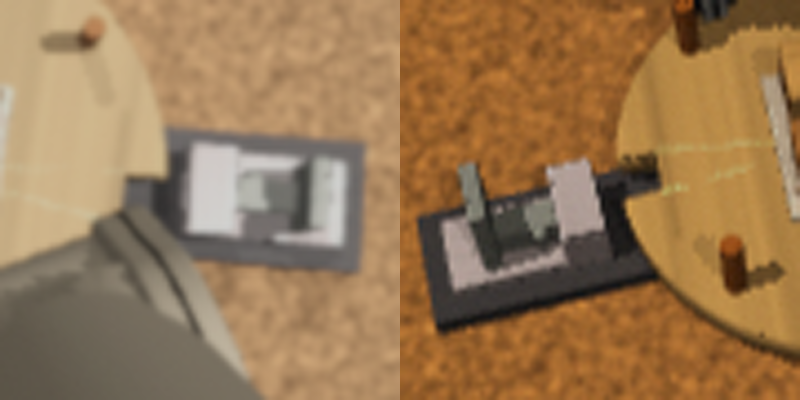

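The notch is now almost opposite the bolt, about 8 mm or 4° short on the robot side at crop (140,207). I'll nudge it slowly.

step_arm(
  series=[
    [[0,0,0,-0.005,-0.01,0,1],[0,0,0,-0.005,-0.012,0,1],[0,0,0,-0.006,-0.012,0,1],[0,0,0,-0.004,-0.008,0,1],[0,0,0,0,0,0,1],[0,0,0,0,0,0,1]],
  ],
)

```text
clock: 7.65
eef_pos: [450.5, 63.6, 52.8]
tool_rot: [-3.142, 0.0, -3.141]
force: [0.1, 0.3, -1.5]
width: -0.5
gripper_force: 0.0
```

```bash
python3 - <<'E'
from h import *
a=ctrl.get_image("top");dowels(a)
i=dict(a);i["img"]=cv2.imread("pics/top0.png")[:,:,::-1].copy();print("initial");dowels(i)
print(ctrl.read_state()["eef_pos"])
# foot (dark gray) min-area rect from initial picture
h=cv2.cvtColor(i["img"],cv2.COLOR_RGB2HSV);m=((h[...,1]<60)).astype(np.uint8);m[:,:318]=0;m[:,380:]=0;m[:215]=0;m[270:]=0
m=cv2.morphologyEx(m,cv2.MORPH_OPEN,np.ones((3,3)))
r=cv2.minAreaRect(cv2.findNonZero(m));print(r)
for p in cv2.boxPoints(r):X=ray(i,p,15)[:2]-C;print(p,X.round(),np.hypot(*X).round(),(np.degrees(np.arctan2(X[1],X[0]))%360).round(1))
X=ray(i,r[0],15)[:2]-C;print(np.hypot(*X),np.degrees(np.arctan2(X[1],X[0]))%360)
# disc centre by colour in initial
m=(h[...,1]<100).astype(np.uint8);m[:,325:]=0;m[:,:212]=0;m[:180]=0;m[297:]=0
m=cv2.morphologyEx(m,cv2.MORPH_OPEN,np.ones((5,5)));c=max(cv2.findContours(m,0,1)[0],key=cv2.contourArea)
e=cv2.fitEllipse(cv2.convexHull(c));print(e,ray(i,e[0],40))
E
```

```text
dowel [239.2 198.6] 8 112.0 39.2
dowel [308.  206.2] 6 108.0 308.7
dowel [231.  267.5] 16 111.0 127.5
initial
dowel [302.2 199.6] 10 110.0 319.2
dowel [233.5 204.2] 11 112.0 48.5
dowel [237.8 274. ] 5 110.0 138.2
[450.44516724  63.64729826  52.80316327]
((348.5025634765625, 244.46446228027344), (45.09938430786133, 28.7838077545166), 4.085616588592529)
[324.9848 257.2132] [ -45. -127.] 134.0 250.5
[327.03558 228.50253] [  23. -134.] 135.0 279.8
[372.02032 231.71573] [  14. -240.] 241.0 273.4
[369.96954 260.4264 ] [ -53. -232.] 238.0 257.0
183.82897241887454 265.19678336583604
((270.5919189453125, 237.98056030273438), (112.76025390625, 112.94889068603516), 75.33939361572266) [547.96076777 116.1672025   40.        ]
```

step_arm(
  series=[
    [[0,0,0,-0.006,-0.011,0,1],[0,0,0,-0.005,-0.01,0,1],[0,0,0,0,0,0,1],[0,0,0,0.067,0.117,0,1],[0,0,0,0,0,-0.3,1],[0,0,0,0,0,-0.3,1],[0,0,0,0,0,-0.3,1]],
  ],
)

```text
clock: 8.4
eef_pos: [441.4, 78.1, 189.0]
tool_rot: [-3.141, -0.001, -3.141]
force: [1.3, 0.3, -0.4]
width: 0.1
gripper_force: 0.0
```

step_arm(
  series=[
    [[0,0,0,-0.115,-0.27,0,1],[0,0,0,-0.115,-0.28,0,1],[0,0,0,-0.115,-0.28,0,1],[0,0,0,-0.115,-0.28,0,1],[0,0,0,-0.115,-0.28,0,1],[0,0,0.104,0,0,0,1],[0,0,0,0,0,0,1]],
  ],
)

```text
clock: 9.1
eef_pos: [528.1, -132.0, 187.4]
tool_rot: [-3.141, -0.001, 3.057]
force: [-0.2, 0.8, -0.2]
width: 0.1
gripper_force: 0.0
```

```bash
python3 - <<'E'
from h import *
a=ctrl.get_image("top");dowels(a)
b=ctrl.get_image("scene")
f=lambda i,r:cv2.resize(i["img"][r[0]:r[1],r[2]:r[3],::-1],(400,400),interpolation=cv2.INTER_CUBIC)
cv2.imwrite("pics/c5.png",np.hstack([f(a,(200,290,290,380)),f(b,(180,270,170,260))]))
for i in(a,b): print([(np.array(proj(i,(*(C+r*np.array([-.082,-.997])),40)))-([290,200] if i is a else [170,180]))*400/90 for r in(108,130)])
E
```

```text
dowel [238.5 200. ] 8 110.0 40.9
dowel [307.1 205.3] 7 108.0 310.2
[array([123.05983572, 182.72758573]), array([165.45050437, 185.77908513])]
[array([255.9723595 , 177.90053172]), array([215.46756133, 187.73038524])]
```

View pics/c5.png

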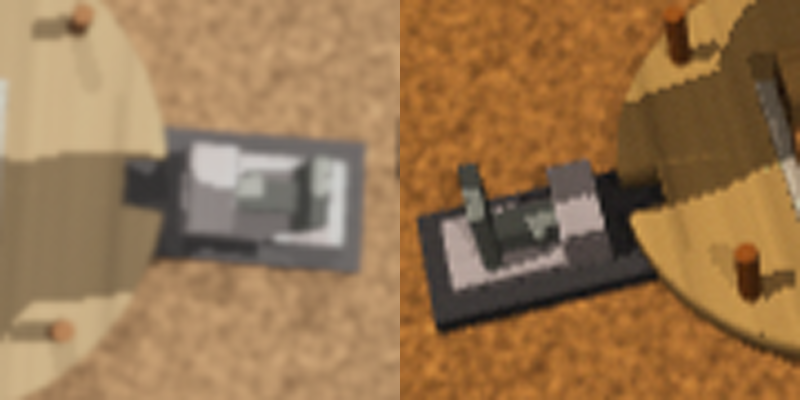

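The notch spans crop rows 157–210 (middle about 183) and the bolt line falls at about 184, so they are aligned. Now I'll descend behind the tab and push.

step_arm(
  series=[
    [[0,0,0,0,0,0.3,1],[0,0,0,0,0,0.3,1],[0,0,0,0,0,0.3,1],[0,0,0,0,0,0.05,1],[0,0,0,0,0,0,1],[0,0,0,0,0.07,0,1],[0,0,0,0,0.04,0,1],[0,0,0,0,0.03,0,1],[0,0,0,0,0.03,0,1],[0,0,0,0,0.03,0,1],[0,0,0,0,0.03,0,1]],
  ],
)

```text
clock: 10.3
eef_pos: [531.5, -96.0, 45.7]
tool_rot: [-3.141, 0.001, 3.06]
force: [0.0, -0.7, 0.5]
width: 0.3
gripper_force: 0.4
```

step_arm(
  series=[
    [[0,0,0,0,0.03,0,1],[0,0,0,0,0.03,0,1],[0,0,0,0,0.02,0,1],[0,0,0,0,0.02,0,1],[0,0,0,0,0,0,1]],
  ],
)

```text
clock: 10.8
eef_pos: [532.2, -79.5, 45.1]
tool_rot: [3.14, -0.001, 3.062]
force: [-0.0, -0.5, 0.1]
width: 0.1
gripper_force: 0.0
```

```bash
python3 - <<'E'
from h import *
s=ctrl.read_state();p=np.array(s["eef_pos"][:2])-C;print(s["force"],np.hypot(*p))
b=ctrl.get_image("scene")
print([(r["centre"],r["score"]) for r in ctrl.recognise(b,"tab")])
cv2.imwrite("pics/c6.png",cv2.resize(b["img"][180:270,170:260,::-1],(400,400),interpolation=cv2.INTER_CUBIC))
E
```

```text
[-0.03185174 -0.50160806  0.13385054] 195.66840626666237
[([203.2, 227.0], 0.52)]
```

View pics/c6.png

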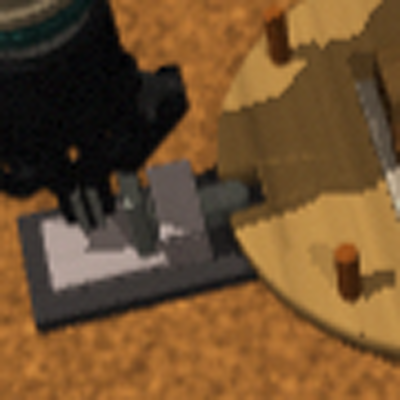

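The bolt's nose is inside the notch at crop (245,188), and the tab is ahead of the finger, so it appears to have snapped. I'll push a little further to confirm.

step_arm(
  series=[
    [[0,0,0,0,0.02,0,1],[0,0,0,0,0.02,0,1],[0,0,0,0,0,0,1]],
  ],
)

```text
clock: 11.2
eef_pos: [532.7, -75.6, 45.2]
tool_rot: [-3.141, -0.0, 3.06]
force: [-0.6, -2.5, -0.6]
width: 0.2
gripper_force: 1.3
```

step_arm(
  series=[
    [[0,0,0,0,0.02,0,1],[0,0,0,0,0.02,0,1],[0,0,0,0,0,0,1]],
  ],
)

```text
clock: 11.5
eef_pos: [532.6, -75.4, 45.3]
tool_rot: [-3.135, -0.0, 3.055]
force: [-1.0, -14.4, -0.7]
width: 0.2
gripper_force: 7.0
```

It's against the hard stop: 14 N with no movement. I'll retreat and check.

step_arm(
  series=[
    [[0,0,0,0,-0.1,0,1],[0,0,0,0,-0.25,0,1],[0,0,0,0,0,-0.3,1],[0,0,0,0,0,-0.3,1],[0,0,0,0,0,-0.3,1],[0,0,0,0,-0.3,0,1],[0,0,0,0,-0.3,0,1],[0,0,0,0,0,0,1],[0,0,0,0,0,0,1]],
  ],
)

```text
clock: 12.4
eef_pos: [521.3, -211.9, 180.2]
tool_rot: [3.141, -0.0, 3.057]
force: [0.6, 0.9, -0.4]
width: -0.0
gripper_force: 0.0
```

```bash
python3 - <<'E'
from h import *
a=ctrl.get_image("top");b=ctrl.get_image("scene");dowels(a)
for k,z in dict(flask_mid=85,tumbler_mid=42,tape_mid=12,tab=55).items():
    for r in ctrl.recognise(a,k)[:1]: print(k,np.round(r["centre"]),ray(a,r["centre"],z).round())
f=lambda i,r:cv2.resize(i["img"][r[0]:r[1],r[2]:r[3],::-1],(400,400),interpolation=cv2.INTER_CUBIC)
cv2.imwrite("pics/c7.png",np.hstack([f(a,(200,290,290,380)),f(b,(180,270,170,260))]))
E
```

```text
dowel [238.2 199.5] 10 112.0 40.8
dowel [307.  205.5] 6 108.0 310.1
dowel [233.2 269. ] 6 110.0 130.4
dowel [303.6 274.1] 11 110.0 220.5
flask_mid [201. 154.] [734. 271.  85.]
tumbler_mid [170. 214.] [606. 349.  42.]
tape_mid [284. 176.] [702.  82.  12.]
tab [342. 241.] [539. -46.  55.]
```

View pics/c7.png

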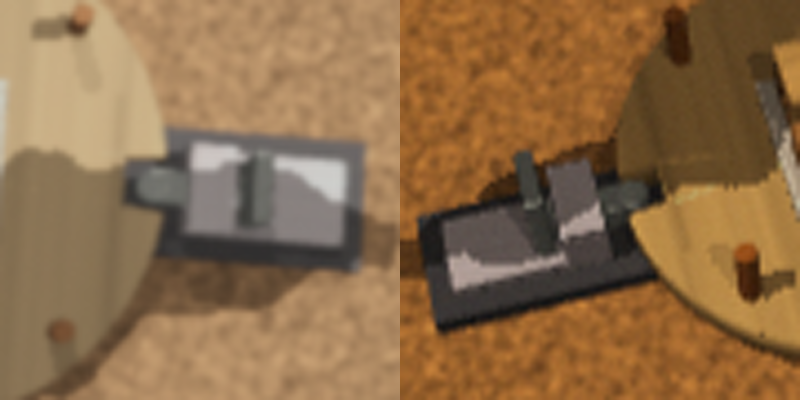

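The bolt's nose is seated in the notch at left crop (155,187), and the tab is up against the guide. The network's tape reading shifted, so I'll check that against the first picture before handing in.

```bash
python3 - <<'E'
from h import *
a=ctrl.get_image("top")["img"].astype(int);o=cv2.imread("pics/top0.png")[:,:,::-1].astype(int)
for n,(r0,r1,c0,c1) in dict(tape=(140,182,258,305),flask=(125,175,183,222),tumb=(195,235,150,192)).items():
    d=np.abs(a-o)[r0:r1,c0:c1].max(2);s,_=cv2.phaseCorrelate(a[r0:r1,c0:c1].mean(2),o[r0:r1,c0:c1].mean(2))
    print(n,(d>40).sum(),d.size,np.round(s,2))
E
```

```text
tape 0 1974 [-0.01  0.5 ]
flask 0 1950 [-0.03 -0.03]
tumb 0 1680 [0.55 0.01]
```

Those regions are unchanged, so the bystanders haven't moved.

```bash
python3 -c "
from cell import ctrl
print(ctrl.finish_job())"
```

```text
the job is handed in; nothing more can be done
None
```

The turntable's notch is opposite the bolt and the bolt is fully home against its stop; the flask, tumbler and tape roll have not moved, and I handed the job in at about 12.5 s.

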